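# Make up two dental case trays

### The job

Make up the two case trays on the bench. In the larger tray with three bays, put the full-arch plaster model in the big bay, the large casting ring in the wider of the two small bays and the lidded jar in the narrower one; in the smaller tray with two bays, put the quadrant model in the longer bay and the small casting ring in the shorter one. Everything must stand upright and flat on its bay's floor; set the brittle plaster models down without dropping them, and do not push aside the little glass dish, the stone die and the brass nut that stand among the stock.

Things in the scene. Friction and masses are not known exactly. Their poses are not given: they have to be found in the camera images.
- tray_three: Larger blue case tray, fixed to the bench, 220 x 140 mm, 14 mm high, walls and dividers 4 mm, floor 3 mm thick. Origin: centre of its underside; x along its 220 mm length, y across, z up. Inner bays in its frame (mm): big bay x -106 to 6, y -66 to 66 (centre -50, 0); wider small bay x 10 to 106, y -66 to 10 (centre 58, -28); narrower small bay x 10 to 106, y 14 to 66 (centre 58, 40).
- tray_two: Smaller blue case tray, fixed to the bench, 160 x 90 mm, 14 mm high, walls and divider 4 mm, floor 3 mm thick. Origin: centre of its underside; x along its 160 mm length, y across, z up. Inner bays in its frame (mm): longer bay x -76 to 18, y -41 to 41 (centre -29, 0); shorter bay x 22 to 76, y -41 to 41 (centre 49, 0).
- arch_model: Full-arch dental model of cream plaster, loose, 58 mm long (x), 56 mm wide (y), base 34 mm high, 42 mm with its horseshoe of teeth on top. Origin: centre of its underside. The front (-x end) is a half round of radius 28 mm; from x = -1 to 29 mm the two sides are flat, parallel to x, 56 mm apart (grip across y there). About 150 g.
- quadrant_model: Quadrant dental model of cream plaster, loose: a block 54 mm long (x), 26 mm wide (y), base 34 mm high, 42 mm with its one straight row of teeth on top. Origin: centre of its underside; grip across y. About 80 g.
- large_ring: Large steel casting ring, loose: a plain open tube standing upright, outside diameter 46 mm, wall 3 mm, 52 mm high. Origin: centre of its underside, z up its axis. About 120 g.
- small_ring: Small steel casting ring, loose: a plain open tube standing upright, outside diameter 32 mm, wall 2.5 mm, 40 mm high. Origin: centre of its underside, z up its axis. About 60 g.
- jar: Amber glass jar with a white lid, loose, standing upright, diameter 36 mm all the way up, 44 mm high (the lid is the top 12 mm). Origin: centre of its underside, z up. About 70 g.
- dish: Little glass dish, loose, not part of any kit: diameter 28 mm, 18 mm high. Origin: centre of its underside.
- die: Small stone die, loose, not part of any kit: 18 x 18 x 16 mm block with a stub tooth on top, 25 mm high in all. Origin: centre of its underside.
- nut: Brass thumb nut, loose, not part of any kit: diameter 22 mm, 12 mm high, with a 12 mm boss on top, 22 mm in all. Origin: centre of its underside.

How it is judged:
At the end, for the whole second after the job is handed in: Each of the five things in its own bay: centre clear of the bay's walls by 24 mm (arch model), 20 mm (large ring), 15 mm (jar), 10 mm (quadrant), 13 mm (small ring); flat on the floor (origin under 7 mm above the tray's), upright within 0.12 rad, slower than 0.02 m/s (x of arch_model in the frame of tray_three between -0.082 and -0.018 m and y of arch_model in the frame of tray_three between -0.042 and 0.042 m and z of each of arch_model, large_ring, jar in the frame of tray_three below 0.007 m and angle between each of arch_model, large_ring, jar, quadrant_model, small_ring's own z axis and vertical below 0.12 rad and linear speed of each of arch_model, large_ring, jar, quadrant_model, small_ring below 0.02 m/s and x of large_ring in the frame of tray_three between 0.03 and 0.086 m and y of large_ring in the frame of tray_three between -0.046 and -0.01 m and x of jar in the frame of tray_three between 0.025 and 0.091 m and y of jar in the frame of tray_three between 0.029 and 0.051 m and x of quadrant_model in the frame of tray_two between -0.066 and 0.008 m and y of quadrant_model in the frame of tray_two between -0.031 and 0.031 m and z of each of quadrant_model, small_ring in the frame of tray_two below 0.007 m and x of small_ring in the frame of tray_two between 0.035 and 0.063 m and y of small_ring in the frame of tray_two between -0.028 and 0.028 m); the robot touches nothing.
It fails at once if full-arch model dropped (falling unheld faster than 0.7 m/s, a fall of about 25 mm) (linear speed of arch_model above 0.7 m/s and contact force between the fingers and arch_model below 0.05 N).
It fails at once if quadrant model dropped (falling unheld faster than 0.7 m/s, a fall of about 25 mm) (linear speed of quadrant_model above 0.7 m/s and contact force between the fingers and quadrant_model below 0.05 N).
It fails at once if glass dish pushed more than 25 mm from its place (distance of dish from where it was at the start of the episode above 0.025 m).
It fails at once if stone die pushed more than 25 mm from its place (distance of die from where it was at the start of the episode above 0.025 m).
It fails at once if brass nut pushed more than 25 mm from its place (distance of nut from where it was at the start of the episode above 0.025 m).
It also fails if it takes over 120 s, if anything falls off the work surface, if the arm or the gripper's body presses on something with over 40 N, if the wrist force passes 120 N, or if a joint passes its speed limit or range.

### The arm

A 6-joint arm with a two-finger parallel gripper is mounted at the origin on the work surface. World frame = base frame: x ahead of the robot, y to its left, z up, the work surface at z = 0. Lengths are in m, angles in rad, forces in N, time in s.
With the tool pointing down it reaches from about 0.275 to 0.825 m from the base axis. Payload 4.9 kg.
Tool frame: the origin (TCP) lies midway between the tips of the shut fingers; the grasp point (between the pads) lies 19 mm behind it (grip_point_offset is the distance from the TCP to the grasp point, in m); z points along the fingers, y is the line along which they close (so a half turn about z gives the same grasp; the last joint's range is limited). The gripper opens to 85 mm and grips with 20 to 120 N. Pads are 22 mm wide; open, the fingers measure 114 mm over their backs; the gripper's body (76 mm by 85 mm) begins 54 mm behind the grasp point. The pads swing forward as they close: fully open they stand 13 mm farther back than shut.
Start: joints at [-1.401, 0.326, -0.193, 1.052, 0, 1.437], TCP at [0.165, -0.525, 0.231] pointing down, gripper open.
Joint ranges: [-2.65, 2.65], [-0.97, 1.79], [-1.3, 1.35], [-1.93, 2.1], [-1.47, 1.37], [-3.14, 3.14]. Speed limits (rad/s): [2.57, 2.57, 3.14, 3.14, 3.14, 3.14].

### API

Orientations are given as a rotation vector (axis times angle).
In Python, from cell import * gives the robot as it stands. Calls block until the motion is done:
- movep(position, orientation): joint-space move of the TCP to a pose.
- move_l(position, velocity=0.15, rot=None, until_force=None): straight line of the TCP; rot=None keeps the orientation; velocity is the mean speed in m/s. With until_force (N) it stops when the force on the tool has changed by that much, and returns True; else False.
- set_joints(angles): joint-space move.
- let_go() and grab(newtons=None): open the fingers fully, or close them until they stop; newtons is the grip in N (None keeps the last).
- sleep(seconds).
- ik(position, orientation): joint angles nearest the present ones, or None.
- get_state(): the state.
- grab_frame(name): name is "scene" or "side" or "wrist"; returns a dict with "img" (480x640x3 uint8, red, green, blue), "fx", "fy", "cx", "cy" (pixels), "cam_to_world" (4x4, takes a point from camera to world coordinates); the wrist camera has in their place "T_tool_cam" (4x4, takes a point from camera to tool coordinates, whose origin is the TCP and whose axes are the flange's). Camera axes: x right, y down, z forward; pixel columns grow to the right and rows downward; lengths in m; the calibration is good to about 2 mm. A picture is of the moment at which its call begins: read the wrist's pose just before it. There is no depth.
A pose or a line that the arm cannot do raises MotionError and nothing moves.
- sign_off(): hands the job in; it is judged then, once.
Trained networks look in the newest picture that a camera, given by its name, has taken for a name from the list of things; names that differ only in an ending like _2 or _b are one class to them, and where a whole thing is asked for, a point or a joint stands for the part that bears it (a point fixed in the world has none). Each returns a list of dicts, best first, with "score" (0 to 1); they miss things now and then, are a little off and sometimes report something else, mostly with a low value. They report only what shows in the picture. A call takes as long as a camera call.
- spot_in(camera, name): "centre" ([column, row] in pixels, amid what is visible of it).
- silhouettes(camera, name): "mask" (480x640 bool, what is visible of it) and "centre" ([column, row] in pixels, amid what is visible of it).
- tip_of(camera, name): "centre" ([column, row] in pixels: a listed point, or the origin of a listed thing).
The state is a dict: "clock": time; "q": joint angles; "joint_velocities": joint speeds; "tau": joint torques, N m; "position": TCP position; "eef_rot": TCP orientation; "contact_force": force on the tool from outside, world axes, zero at the start; "wrist_torque": the same for the moment, N m; "finger_gap": opening from 0.0 (shut) to 1.0 (fully open); "grasp_force": force on a finger pad.
Only numpy, scipy, OpenCV 4.12 (cv2) and the standard library are available. Lean on these libraries where they do the work, as an engineer would, in place of code of your own. Each camera call takes 0.05 s, during which the arm holds its last target. There are 200 camera calls.

## Working session

There is one attempt and no reset: what is moved stays moved. The work goes in short steps, each a Python script; the robot and the scene stay as the last script left them, time stands still between calls to the robot, and variables do not carry over. Pictures are saved under pics/ and viewed, at most 14 in all, crops included, and the job is handed in when it is done.

```bash
ls; mkdir -p pics; python3 - <<'E'
from cell import *
import cv2
for n in("scene","side"):
    f=grab_frame(n); cv2.imwrite(f"pics/{n}0.png",f["img"][:,:,::-1]); print(n,f["fx"],f["cx"],f["cy"],f["cam_to_world"])
    for o in "tray_three tray_two arch_model quadrant_model large_ring small_ring jar dish die nut".split():
        print(o,[(round(d["score"],2),[int(v) for v in d["centre"]]) for d in spot_in(n,o)[:3]],[(round(d["score"],2),[round(v) for v in d["centre"]]) for d in tip_of(n,o)[:3]])
s=get_state();print(s["position"],s["eef_rot"],s["clock"])
f=grab_frame("wrist");print(f["T_tool_cam"],f["fx"])
E
```

```text
pics
scene 442.1259841327785 314.1542532318438 239.65654634998978 [[ 0.03186618  0.66319964 -0.74776385  1.09715548]
 [ 0.99944302 -0.02856062  0.01726084 -0.02967579]
 [-0.00990922 -0.7478974  -0.66374037  0.49569533]
 [ 0.          0.          0.          1.        ]]
tray_three [(0.84, [490, 239])] [(0.55, [485, 234])]
tray_two [(0.59, [148, 239])] [(0.71, [153, 237]), (0.18, [261, 253])]
arch_model [(0.68, [318, 248]), (0.35, [377, 203])] [(0.6, [317, 254])]
quadrant_model [(0.81, [265, 205])] [(0.76, [266, 213]), (0.33, [317, 206])]
large_ring [(0.72, [398, 286])] [(0.96, [394, 300])]
small_ring [(0.71, [256, 298]), (0.37, [259, 247]), (0.33, [322, 247])] [(0.59, [257, 306])]
jar [(0.88, [377, 200])] [(0.98, [378, 212]), (0.64, [320, 256])]
dish [(0.65, [317, 201])] [(0.71, [317, 205])]
die [(0.54, [386, 249]), (0.37, [399, 287])] [(0.66, [387, 252])]
nut [(0.46, [261, 251])] [(0.71, [262, 251])]
side 537.4959580853174 322.50359328344496 231.95475080726138 [[ 0.98892779 -0.09630057  0.11290715  0.4779086 ]
 [-0.14768345 -0.71321271  0.68521327 -0.65461177]
 [ 0.01454038 -0.69430
[... 363 characters left out ...]
])] [(0.75, [362, 193])]
small_ring [(0.89, [390, 265])] [(0.93, [392, 274]), (0.55, [249, 247])]
jar [(0.82, [255, 197])] [(0.98, [256, 205])]
dish [(0.67, [247, 242])] [(0.58, [249, 246]), (0.45, [285, 149])]
die [(0.61, [311, 194]), (0.3, [255, 196])] [(0.53, [310, 200])]
nut [(0.64, [321, 276])] [(0.57, [323, 281])]
[ 0.16454569 -0.52481264  0.23126581] [-3.10535517e+00 -4.75401131e-01  1.42968844e-05] 2.1
[[ 9.85755827e-04 -9.47843988e-01 -3.18733121e-01  8.25815726e-02]
 [ 9.99999021e-01  6.17650635e-04  1.25596744e-03 -1.03548707e-04]
 [-9.93595469e-04 -3.18734047e-01  9.47843669e-01 -1.42375870e-01]
 [ 0.00000000e+00  0.00000000e+00  0.00000000e+00  1.00000000e+00]] 362.2817908059075
```

View pics/scene0.png

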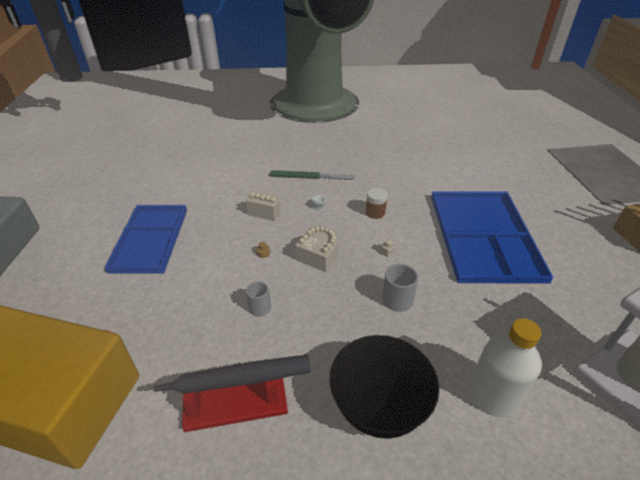

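View pics/side0.png

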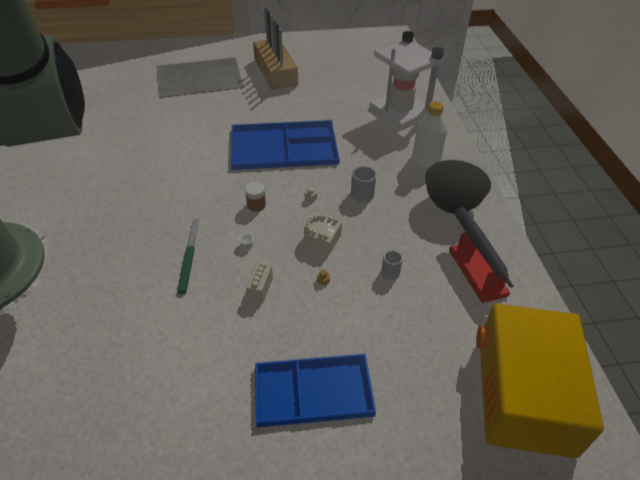

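Trays: three-bay on the +y side with the big bay near the robot, and two-bay on the −y side with the short bay near the robot. I'll fit poses by matching model outlines to masks in both cameras.

```bash
cat > fit.py <<'E'
from cell import *
import numpy as np, cv2
from scipy.optimize import minimize
def cyl(r,h): a=np.linspace(0,2*np.pi,48,endpoint=False); return np.array([[r*np.cos(t),r*np.sin(t),z] for t in a for z in(0,h)])
def box(l,w,h): return np.array([[x,y,z] for x in(-l/2,l/2) for y in(-w/2,w/2) for z in(0,h)])
a=np.linspace(np.pi/2,1.5*np.pi,24)
P=[[-.001+.028*np.cos(t),.028*np.sin(t)] for t in a]+[[.029,.028],[.029,-.028]]
arch=np.array([[x,y,z] for x,y in P for z in(0,.034)]+[[-.001+.022*np.cos(t),.022*np.sin(t),.042] for t in a]+[[.025,.022,.042],[.025,-.022,.042]])
quad=np.vstack([box(.054,.026,.034),box(.048,.010,.042)])
M=dict(tray_three=box(.22,.14,.014),tray_two=box(.16,.09,.014),arch_model=arch,quadrant_model=quad,large_ring=cyl(.023,.052),
 small_ring=cyl(.016,.040),jar=cyl(.018,.044),dish=cyl(.014,.018),die=box(.018,.018,.018),nut=cyl(.011,.014))
S=4
def hull(f,T,pts,p):
    c,s=np.cos(p[2]),np.sin(p[2]); w=pts@np.array([[c,s,0],[-s,c,0],[0,0,1]])+[p[0],p[1],p[3] if len(p)>3 else 0]
    q=(w-T[:3,3])@T[:3,:3]; return np.c_[f["fx"]*q[:,0]/q[:,2]+f["cx"],f["fy"]*q[:,1]/q[:,2]+f["cy"]]
def ray(f,T,uv,z):
    d=T[:3,:3]@[(uv[0]-f["cx"])/f["fx"],(uv[1]-f["cy"])/f["fy"],1]; return (T[:3,3]+d*(z-T[2,3])/d[2])[:2]
def cost(p,pts,views):
    t=0
    for f,T,m in views:
        uv=hull(f,T,pts,p); h=cv2.convexHull(uv.astype(np.float32))
        im=np.zeros((480*S,640*S),np.uint8); cv2.fillConvexPoly(im,np.round(((h+.5)*S-.5)*16).astype(np.int32),255,shift=4)
        r=cv2.resize(im,(640,480),interpolation=cv2.INTER_AREA)/255.
        t+=1-np.minimum(r,m).sum()/np.maximum(r,m).sum()
    return t/len(views)
def fit(name,views,p0,yaws):
    best=None
    for y in yaws:
        s=np.array([[0,0,0],[.01,0,0],[0,.01,0],[0,0,.3]])+[p0[0],p0[1],y]
        r=minimize(cost,s[0],args=(M[name],views),method="Nelder-Mead",options=dict(initial_simplex=s,xatol=2e-4,fatol=1e-4,maxiter=120))
        if best is None or r.fun<best.fun: best=r
    return best.x,best.fun
E
cat > loc.py <<'E'
from fit import *
import json
F={n:grab_frame(n) for n in("scene","side")}; out={}
vis={n:F[n]["img"][:,:,::-1].copy() for n in F}
for o in M:
    V=[];c=[]
    for n,f in F.items():
        T=np.array(f["cam_to_world"]); d=silhouettes(n,o)
        if d: V.append((f,T,d[0]["mask"].astype(float))); c.append(ray(f,T,d[0]["centre"],M[o][:,2].max()/2))
    cyl_=o in("large_ring","small_ring","jar","dish","nut")
    ys=[0] if cyl_ else [np.pi] if o=="tray_two" else [0] if o=="tray_three" else [.2,1.0,1.8,2.6,3.4,4.2,5,5.8] if o=="arch_model" else [0,.5,1,1.6,2.1,2.6]
    p,e=fit(o,V,np.mean(c,0),ys); out[o]=list(p)
    print(o,len(V),np.round(c,3).tolist(),np.round(p,3),"miss %.2f"%e)
    for f,T,m in V:
        n=[k for k in F if F[k] is f][0]; cv2.polylines(vis[n],[cv2.convexHull(hull(f,T,M[o],p).astype(np.float32)).astype(np.int32)],True,(0,255,0))
        u=hull(f,T,np.array([[0,0,0.],[-.03,0,0]]),p).astype(int); cv2.line(vis[n],tuple(map(int,u[0])),tuple(map(int,u[1])),(0,0,255))
json.dump(out,open("poses.json","w"))
w=vis["scene"][170:330,90:560]; s=vis["side"][100:440,210:420]
cv2.imwrite("pics/fit1.png",cv2.resize(w,None,fx=1.7,fy=1.7)); cv2.imwrite("pics/fit2.png",cv2.resize(s,None,fx=1.7,fy=1.7))
E
time python3 loc.py
```

```text
tray_three 2 [[0.551, 0.275], [0.54, 0.257]] [ 0.542  0.271 -0.05 ] miss 0.03
tray_two 2 [[0.534, -0.293], [0.527, -0.296]] [ 0.527 -0.295  3.1  ] miss 0.03
arch_model 2 [[0.586, -0.008], [0.582, -0.011]] [ 0.578 -0.009  5.73 ] miss 0.06
quadrant_model 2 [[0.47, -0.104], [0.468, -0.109]] [ 0.467 -0.105  1.243] miss 0.10
large_ring 1 [[0.672, 0.099]] [0.675 0.101 0.107] miss 0.07
small_ring 2 [[0.683, -0.102], [0.687, -0.099]] [ 0.685 -0.1    0.133] miss 0.09
jar 2 [[0.471, 0.098], [0.472, 0.096]] [0.473 0.095 0.149] miss 0.08
dish 2 [[0.445, -0.008], [0.453, -0.009]] [ 0.448 -0.005  0.294] miss 0.25
die 2 [[0.579, 0.099], [0.578, 0.095]] [0.577 0.1   0.32 ] miss 0.21
nut 2 [[0.565, -0.102], [0.569, -0.1]] [ 0.57  -0.1    0.169] miss 0.26
real	0m54.682s
user	0m50.413s
sys	0m46.034s
```

View pics/fit1.png

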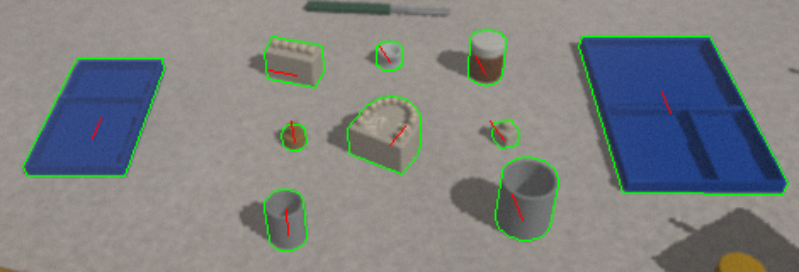

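View pics/fit2.png

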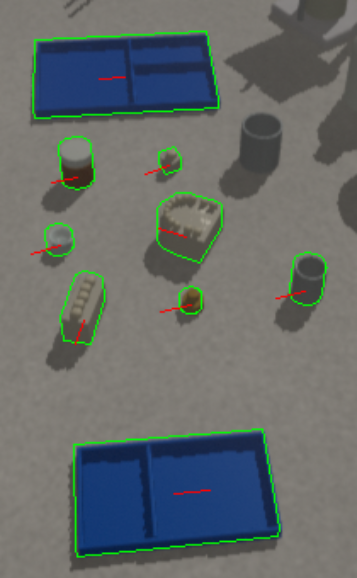

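```bash
cat > arm.py <<'E'
from fit import *
import json
from scipy.spatial.transform import Rotation as Rn
P=json.load(open("poses.json"))
def down(g):
    """tool down, fingers closing along world direction g (mod pi); the half turn with the less extreme last joint"""
    return [ (Rn.from_euler("z",a)*Rn.from_euler("x",np.pi)).as_rotvec() for a in (g+np.pi/2,g-np.pi/2)]
def orient(pos,g):
    c=[(abs(q[5]),r) for r in down(g) for q in [ik(pos,r)] if q is not None]
    return min(c,key=lambda t:t[0])[1]
def look(name,tag=None):
    s=get_state(); f=grab_frame("wrist"); T=np.eye(4); T[:3,:3]=Rn.from_rotvec(s["eef_rot"]).as_matrix(); T[:3,3]=s["position"]
    T=T@np.array(f["T_tool_cam"]); d=silhouettes("wrist",name)
    if tag: cv2.imwrite(f"pics/{tag}.png",f["img"][:,:,::-1])
    if not d: return None
    return fit(name,[(f,T,d[0]["mask"].astype(float))],P[name][:2],[P[name][2]])
E
python3 - <<'E'
from arm import *
s=get_state(); print(s["finger_gap"])
f=grab_frame("scene"); g=grab_frame("side")
for n,a,b in(("pan",(385,380),(458,185)),("bottlecap",(525,333),(436,108))):
    A=[];B=[]
    for fr,uv in((f,a),(g,b)):
        T=np.array(fr["cam_to_world"]); d=T[:3,:3]@[(uv[0]-fr["cx"])/fr["fx"],(uv[1]-fr["cy"])/fr["fy"],1]; d/=np.linalg.norm(d)
        Q=np.eye(3)-np.outer(d,d); A.append(Q);B.append(Q@T[:3,3])
    print(n,np.linalg.lstsq(np.vstack(A),np.hstack(B),rcond=None)[0])
# hover over each item, compare wrist fit to global fit
G={"small_ring":np.pi/2,"quadrant_model":P["quadrant_model"][2]+np.pi/2,"arch_model":P["arch_model"][2]+np.pi/2,"large_ring":np.pi/2,"jar":0}
for o,gdir in G.items():
    p=[*P[o][:2],.14]; r=orient(p,gdir); movep(p,r); x,e=look(o,"w_"+o)
    print(o,np.round(P[o],4),np.round(x,4),"%.3f"%e,"q6 %.2f"%get_state()["q"][5])
print(get_state()["clock"])
E
```

```text
0.9982119358375128
pan [0.84005386 0.04881835 0.05214896]
bottlecap [0.83137683 0.18875738 0.12336333]
small_ring [ 0.6851 -0.1     0.133 ] [ 0.6842 -0.0998  0.2361] 0.277 q6 -0.25
quadrant_model [ 0.4668 -0.1049  1.2431] [ 0.4664 -0.1051  1.1902] 0.041 q6 1.52
arch_model [ 0.5782 -0.0092  5.7303] [ 0.5786 -0.0097  5.73  ] 0.034 q6 0.41
large_ring [0.675  0.1009 0.1073] [0.6767 0.0998 0.2625] 0.270 q6 0.04
jar [0.4731 0.0952 0.1486] [0.472  0.0948 0.3262] 0.079 q6 -1.52
10.8917
```

Wrist fits agree with the global ones to within about 2 mm. Starting with the arch.

```bash
python3 - <<'E'
import json
P=json.load(open("poses.json"))
P["quadrant_model"]=[.4665,-.105,1.195]; P["arch_model"]=[.5785,-.0095,5.73]
P["large_ring"][:2]=[.676,.1003]; P["small_ring"][:2]=[.6847,-.0999]; P["jar"][:2]=[.4725,.095]
json.dump(P,open("poses.json","w"))
E
cat >> arm.py <<'E'
# name: (tray, bay centre, grasp dir in world, TCP z at the grasp, finger dir in tray frame, grip N, grip x in the thing's frame)
JOB=dict(arch_model=("tray_three",(-.050,0),P["arch_model"][2]+np.pi/2,.006,np.pi/2,40,.011),
 quadrant_model=("tray_two",(-.029,0),P["quadrant_model"][2]+np.pi/2,.012,np.pi/2,40,0),
 large_ring=("tray_three",(.058,-.028),np.pi/2,.016,0,40,0),
 jar=("tray_three",(.058,.040),0,.013,0,40,0),
 small_ring=("tray_two",(.049,0),np.pi/2,.014,np.pi/2,30,0))
UP=.16
def pick(o):
    t,b,g,z,gt,N,dx=JOB[o]; x,y,w=P[o][:3]; gp=np.array([x+dx*np.cos(w),y+dx*np.sin(w)])
    r=orient([*gp,UP],g); let_go(); movep([*gp,UP],r)
    hit=move_l([*gp,z],.1,until_force=8); print(o,"hit",hit,"z",get_state()["position"][2])
    grab(N); s=get_state(); print(" gap %.3f force %.1f"%(s["finger_gap"],s["grasp_force"]))
    move_l([*gp,UP],.12); s=get_state(); print(" lifted: gap %.3f force %.1f Fz %.2f t %.1f"%(s["finger_gap"],s["grasp_force"],s["contact_force"][2],s["clock"]))
def goal(o):
    """TCP xy and orientation over the bay; the thing's turn follows the tool"""
    t,b,g,z,gt,N,dx=JOB[o]; X,Y,W=P[t][:3]; R=Rn.from_euler("z",W).as_matrix()[:2,:2]; c=np.array([X,Y])+R@b
    Tg=Rn.from_rotvec(get_state()["eef_rot"]).as_matrix(); x,y,w=P[o][:3]
    l=Tg.T@[np.cos(w),np.sin(w),0]           # thing's x axis in the tool
    r=orient([*c,UP],W+gt); d=Rn.from_rotvec(r).as_matrix()@l
    return c+dx*d[:2],r
def place(o):
    z=JOB[o][3]; c,r=goal(o); movep([*c,UP],r); move_l([*c,z+.02],.12)
    hit=move_l([*c,z+.0033],.03,until_force=6); s=get_state(); print(" placed at",np.round(s["position"],4),"hit",hit)
    let_go(); move_l([*c,UP],.12); print(" t %.1f"%get_state()["clock"])
E
python3 - <<'E'
from arm import *
pick("arch_model")
f=grab_frame("side"); cv2.imwrite("pics/lift_arch.png",f["img"][60:300,180:500,::-1])
E
```

```text
arch_model hit False z 0.006655925848723737
 gap 0.649 force 43.9
 lifted: gap 0.651 force 43.2 Fz -1.58 t 16.3
```

View pics/lift_arch.png

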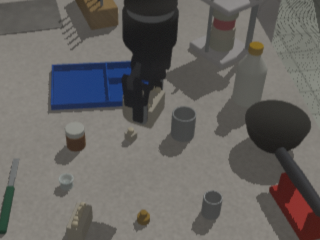

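The arch is held level (gap 0.65, about 56 mm; 1.6 N is its weight). The stock around it hasn't moved: jar (75,137), die (131,130) and nut (143,215) in the crop. Placing it now.

```bash
python3 - <<'E'
from arm import *
place("arch_model")
pick("quadrant_model"); place("quadrant_model")
f=grab_frame("scene"); cv2.imwrite("pics/two.png",f["img"][150:330,60:600,::-1])
E
```

```text
placed at [0.5025 0.273  0.0096] hit True
 t 21.1
quadrant_model hit False z 0.012485254689369708
 gap 0.296 force 40.5
 lifted: gap 0.295 force 39.9 Fz -1.26 t 26.4
 placed at [ 0.5556 -0.2964  0.0153] hit True
 t 32.0
```

View pics/two.png

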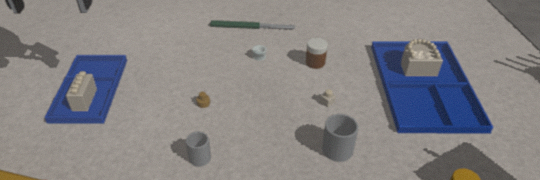

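Both models stand flat in their bays: arch at (422,57), quadrant at (82,92). Next are the rings and the jar.

```bash
python3 - <<'E'
from arm import *
for o in ("small_ring","large_ring","jar"):
    pick(o)
    if get_state()["finger_gap"]<.1: print("MISSED",o); break
    place(o)
movep([.35,0,.25],orient([.35,0,.25],np.pi/2))
f=grab_frame("scene"); g=grab_frame("side")
cv2.imwrite("pics/end1.png",f["img"][150:330,60:600,::-1]); cv2.imwrite("pics/end2.png",g["img"][90:440,200:420,::-1])
for o in list(JOB)+["dish","die","nut"]:
    V=[];c=[]
    for n,F in(("scene",f),("side",g)):
        T=np.array(F["cam_to_world"]); d=silhouettes(n,o)
        if d and d[0]["score"]>.4: V.append((F,T,d[0]["mask"].astype(float))); c.append(ray(F,T,d[0]["centre"],.02))
    if not V: print(o,"unseen"); continue
    if o in JOB:
        t=P[JOB[o][0]]; x,e=fit(o,V,np.mean(c,0),[0,1.57,3.14] if "model" in o else [0])
        print(o,np.round(Rn.from_euler("z",-t[2]).as_matrix()[:2,:2]@(x[:2]-t[:2]),3),"%.2f"%e)
    else: print(o,np.round(c,3).tolist(),np.round(P[o][:2],3))
E
```

```text
small_ring hit False z 0.014816426671869644
 gap 0.371 force 29.9
 lifted: gap 0.376 force 29.7 Fz -1.31 t 36.7
 placed at [ 0.4777 -0.2931  0.0173] hit True
 t 41.4
large_ring hit False z 0.01681603808885467
 gap 0.534 force 41.3
 lifted: gap 0.530 force 41.0 Fz -1.19 t 46.7
 placed at [0.598  0.2402 0.0196] hit True
 t 51.4
jar hit False z 0.013495361168918911
 gap 0.408 force 39.7
 lifted: gap 0.411 force 39.9 Fz -0.93 t 55.9
 placed at [0.6014 0.3081 0.0164] hit True
 t 60.5
arch_model [-0.05 -0.  ] 0.14
quadrant_model [ 0.031 -0.135] 1.00
large_ring [ 0.059 -0.027] 0.12
jar [0.055 0.042] 0.35
small_ring [ 0.049 -0.001] 0.15
dish [[0.459, -0.011], [0.453, -0.018]] [ 0.448 -0.005]
die [[0.59, 0.097], [0.575, 0.093]] [0.577 0.1  ]
nut [[0.582, -0.099], [0.57, -0.11]] [ 0.57 -0.1 ]
```

View pics/end1.png

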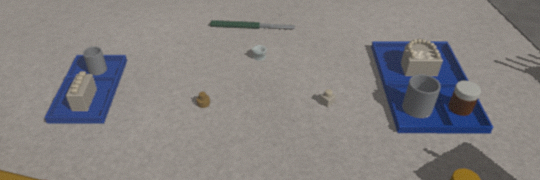

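View pics/end2.png

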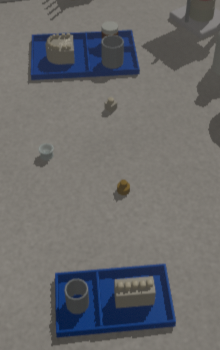

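All five things stand upright, each in its own bay. The quadrant sits centred in the longer bay at (134,292) in the side crop, so its numeric fit was a false detection. The dish, die and nut haven't moved.

```bash
python3 -c "
from cell import *
print(sign_off())"
```

```text
the job is handed in; nothing more can be done
None
```

I handed the job in: the final pictures show all five items upright in their own bays, and the dish, die and nut where they started; the judge's verdict was not returned.

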